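Load the slide carrier into the digital microscope

ROBOT

A 6-joint arm with a two-finger parallel gripper is mounted at the origin on the work surface. World frame = base frame: x ahead of the robot, y to its left, z up, the work surface at z = 0. Lengths are in mm, angles in rad, forces in N, time in s.
With the tool pointing down it reaches from about 300 to 775 mm from the base axis. Payload 14.6 kg.
Tool frame: the origin (TCP) lies between the finger pads; the fingertips stand 22 mm ahead of it and the grasp point (between the pads) lies 3 mm ahead of it (manip.tcp_to_tips is the distance from the TCP to the fingertips, in mm); y points along the fingers, z is the direction in which the jaws open and shut, and the axes are right-handed (so a half turn about y gives the same grasp; the last joint's range is limited). The gripper opens to 94 mm and grips with 3 to 60 N. Pads are 16 mm wide; open, the fingers measure 119 mm over their backs; the gripper's body (75 mm by 177 mm) begins 78 mm behind the grasp point.
Start: joints at [-1.402, 0.3, 1.521, -0, 1.321, -0.067], TCP at [128.485, -534.772, 227.446] pointing down, gripper open.
Joint ranges: [-3.03, 3.03], [-0.79, 2.21], [0.23, 2.52], [-1.04, 4.18], [0, 3.07], [-2.55, 2.55]. Speed limits (rad/s): [2.22, 2.22, 2.57, 3.14, 3.14, 3.14].

INTERFACE

Orientations are given as [roll, pitch, yaw] about the fixed x, y, z axes, in that order (R = Rz(yaw) Ry(pitch) Rx(roll)).
In Python, from cell import manip gives the robot as it stands.
- The arm moves only by the shell command python3 -m jog 'ROWS' [OPENING] [FORCE]. ROWS is JSON, one flat list of numbers, 6 for each row, row after row: the shift along the tool's x, y, z in mm, then the turn, a rotation vector about the tool's x, y, z in degrees. A call has 1 to 10 rows; each row is the pose to reach, as a shift and turn from the pose commanded when the call began, along the tool's axes at that moment; what a row does not reach only later rows make up. A row lasts 1/12 s, in which the tool goes at most 41.7 mm and 7.16 degrees, less where a joint would pass 70% of its speed; a pose out of reach is approached as far as the arm can. A call with a gripper value outside its range is refused whole. OPENING is the finger opening in mm, from 0 to 94, set as the call begins (- or left out, the last holds). The fingers move at their own pace and stop on an object; FORCE is the grip in N (left out, the last holds). Time passes only in rows, so rows that repeat a pose let the fingers close. It gives the time, the measured TCP pose, the force and the opening at its end, in the units of the state.
- manip.read_state(): the state, without advancing time (a new reading comes with each control period).
- manip.camera(name): name is "scene" or "top" or "wrist"; returns a dict with "img" (400x640x3 uint8, red, green, blue), "intrinsics" (3x3 intrinsics, pixels), "k1" (the pictures are not rectified: a ray, as slopes to the right and down, at radius r is drawn at 1 + k1 r^2 times it, then the intrinsics apply), "origin" and "orientation" of the camera in the world. Camera axes: x right, y down, z forward; pixel columns grow to the right and rows downward; lengths in mm; the calibration is good to about 2 mm. A picture is of the moment at which its call begins. There is no depth.
- manip.sign_off(): hands the job in, once; it reports no verdict.
Trained networks look in a picture, given as the dict that the camera call returned (one of the last four; its "shot" number tells which), for a name from the list of things; names that differ only in an ending like _2 or _b are one class to them, and where a whole thing is asked for, a point or a joint stands for the part that bears it (a point fixed in the world has none). Each returns a list of dicts, best first, with "score" (0 to 1); they miss things now and then, are a little off and sometimes report something else, mostly with a low value. They report only what shows in the picture. A call takes as long as a camera call. They do not tell look-alikes from the thing itself.
- manip.masks_of(thing, picture): "pixels" (400x640 bool, what is visible of it) and "xy" ([column, row] in pixels, amid what is visible of it).
- manip.tip_of(thing, picture): "xy" ([column, row] in pixels: a listed point, or the origin of a listed thing).
The state is a dict: "clock": time; "joints": joint angles; "qd": joint speeds; "effort": joint torques, N m; "eef_pos": TCP position; "eef_rot": TCP orientation; "wrist_force": force on the tool from outside, world axes, zero at the start; "moment": the same for the moment, N m; "finger_gap": finger opening in mm.
Only numpy, scipy, OpenCV 4.12 (cv2) and the standard library are available. Lean on these libraries where they do the work, as an engineer would, in place of code of your own. Each camera call takes 0.05 s, during which the arm holds its last target.

TASK

Load the carrier with the two glass slides into the digital microscope: set it on its dark grey deck, slide-end first, and slide it in under the white bridge until it is fully home against the stop, lying flat and square. Let go of it there, and leave the carrier with the round dish where it is.

Things in the scene. Friction and masses are not known exactly. Their poses are not given: they have to be found in the camera images.
- slides_grip (a point): Centre of the grip fin of the carrier to load: loose black plate 70 (x) by 135 (y) by 8 mm, 0.15 kg, two pale glass slides on its front (+y) half. The upright metal fin near its rear is 12 mm thick (x), 44 long (y), 44 high; point 22 mm below fin top, 30 mm above the plate's underside, 108 mm behind its front edge, 27 mm from its rear edge. +y: towards the front. Starts flat on the bench, z = 0.
- slides_nose (a point): Middle of the front edge of the slide carrier's plate (the slide end, which goes in first), half-way up its 8 mm thickness, 4 mm above its underside. Axes as slides_grip.
- dish_grip (a point): Look-alike to leave alone: the same black plate and metal fin, but with one round dish (58 mm across, 13 mm high) on its front half instead of slides. Centre of its fin, placed and oriented as on the slide carrier.
- pocket (a point): Fixed digital microscope, white: middle of its pocket's mouth, on the dark deck (22 mm above bench), under the front edge of the white bridge. +y into pocket, z up. Pocket 94 mm wide, 16 high, 50 deep to the stop; bridge top 36 mm above deck; head (270 mm tall) from y = 62 mm on. Open deck 160 mm wide to y = -165 mm; flared guides 14 mm high at the mouth, to y = -33 mm. Fin home: y -58, z 30 mm.
There are look-alikes about, which are no part of the job. What is shaped like the part that bears slides_grip but red or yellow is not meant.

How it is judged:
By the outcome, as a careful person would: the job done as asked, in the order asked, and still so for the second after the job is handed in, with the robot touching nothing.
It also fails if it takes over 38 s, if anything falls off the work surface, if the arm or the gripper's body presses on something with over 40 N, if the wrist force passes 120 N, or if a joint passes its speed limit or range.

## Working session

There is one attempt and no reset: what is moved stays moved. The work goes in short steps, Python scripts to look and compute and a shell command to move; the robot and the scene stay as the last step left them, time stands still between calls to the robot, and variables do not carry over. Pictures are saved under pics/ and viewed, and the job is handed in when it is done.

```bash
ls; mkdir -p pics; python3 - <<'E'
from cell import manip
import cv2
print(manip.read_state())
for n in ("scene","top","wrist"):
    p=manip.camera(n); cv2.imwrite(f"pics/{n}0.png",p["img"][:,:,::-1])
    print(n,p["shot"],p["k1"],p["intrinsics"].tolist() if hasattr(p["intrinsics"],'tolist') else p["intrinsics"],p["origin"],p["orientation"])
    for t in ("slides_grip","slides_nose","dish_grip","pocket"):
        print(t,[(round(d["score"],2),[round(float(v),1) for v in d["xy"]]) for d in manip.tip_of(t,p)])
E
```

```text
pics
{'clock': 0.0, 'joints': array([-1.40155086e+00,  3.00471240e-01,  1.52158541e+00, -3.08440631e-05,
        1.32072004e+00, -6.66177869e-02]), 'qd': array([ 0.001179  ,  0.00025235, -0.00105136,  0.00059677, -0.00116774,
        0.000123  ]), 'effort': array([-3.75242062e-04, -5.31805801e+01, -3.52741671e+01,  7.08246650e-02,
        2.43152253e-02, -5.69279723e-05]), 'eef_pos': array([ 128.46438582, -534.53489999,  226.88441462]), 'eef_rot': array([-1.57197973e+00,  4.90103820e-05, -2.90572178e+00]), 'wrist_force': array([ 0.39837519,  0.27742718, -0.01014322]), 'moment': array([0.05593488, 0.01061808, 0.02751348]), 'finger_gap': 93.84577336411922}
scene 1 -0.10591843777812522 [[483.7678892999112, 0.0, 318.53977213660113], [0.0, 483.7678892999112, 200.285264812122], [0.0, 0.0, 1.0]] [1348.33480144 -401.93112013  797.85237119] [-2.25361056  0.00497568  1.19495821]
slides_grip [(0.92, [183.6, 284.2]), (0.79, [510.6, 282.8]), (0.69, [157.5, 173.3]), (0.65, [266.8, 258.5])]
slides_nose [(0.87, [222.7, 263.4]), (0.77, [478.2, 255.3]), (0.76, [200.5, 167.3]), (0.62, [301.1, 241.9])]

[... 209 characters left out ...]
4.26838244  -52.72199371 1117.5849957 ] [-3.04458515e+00  1.37892134e-03 -1.58008476e+00]
slides_grip [(0.88, [454.8, 165.1]), (0.84, [458.6, 329.9]), (0.7, [385.2, 169.7]), (0.57, [216.3, 82.0])]
slides_nose [(0.93, [348.9, 184.3]), (0.72, [215.4, 120.2]), (0.66, [415.0, 186.5]), (0.6, [416.0, 332.0])]
dish_grip [(0.62, [383.8, 239.4])]
pocket [(0.94, [197.0, 201.7])]
wrist 3 -0.06246193951601615 [[352.47635051270663, 0.0, 320.1081510083791], [0.0, 352.47635051270663, 200.27303935962829], [0.0, 0.0, 1.0]] [ 193.24913757 -518.40804826  383.73331625] [ 2.90768792e+00  6.41841679e-04 -1.33371990e+00]
slides_grip [(0.93, [221.8, 84.2])]
slides_nose [(0.73, [127.0, 63.0])]
dish_grip []
pocket []
```

View pics/scene0.png

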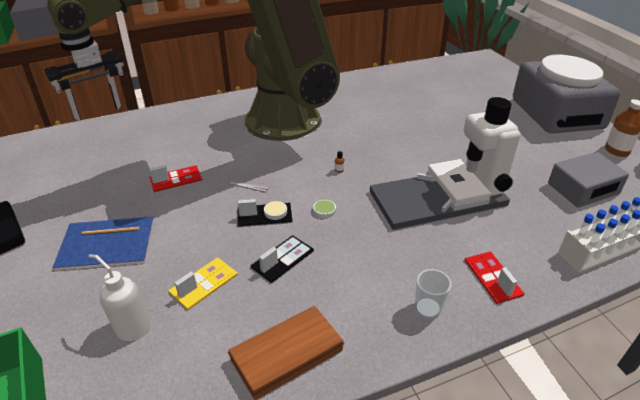

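View pics/top0.png

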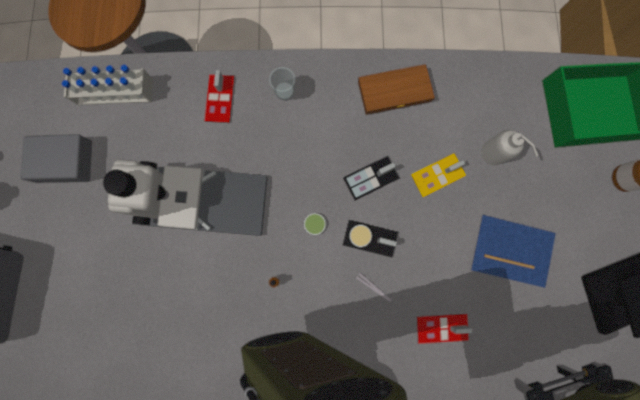

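View pics/wrist0.png

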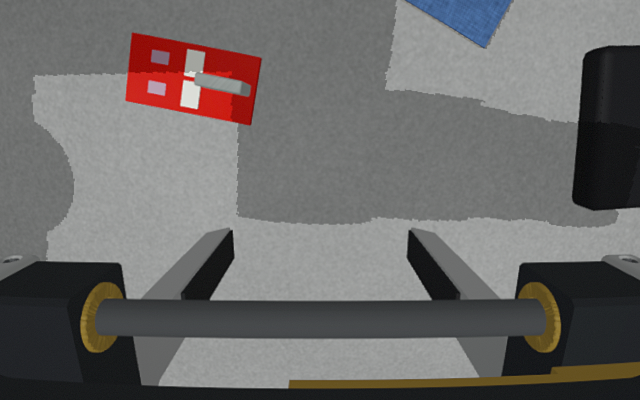

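The candidates in the top view are red (219,97), yellow (439,175), red (443,328), black with dish (371,238), and black with two pale slides (371,178), which is also at (283,257) in the scene view. Only the last one fits. I'll confirm it in a crop and measure it.

```bash
cat > h.py <<'E'
import numpy as np, cv2
from scipy.spatial.transform import Rotation as R
from scipy.optimize import least_squares
def ray(p,xy):
    K=np.array(p["intrinsics"]); d=np.array([p["k1"],0,0,0,0.])
    u=cv2.undistortPoints(np.array([[xy]],float),K,d)[0,0]
    return np.array(p["origin"]), R.from_euler('xyz',p["orientation"]).as_matrix()@np.array([u[0],u[1],1])
def at_z(p,xy,z):
    o,d=ray(p,xy); return o+d*(z-o[2])/d[2]
def proj(p,X):
    M=R.from_euler('xyz',p["orientation"]).as_matrix()
    c=(np.atleast_2d(X)-np.array(p["origin"]))@M
    return cv2.projectPoints(c.reshape(-1,1,3),np.zeros(3),np.zeros(3),np.array(p["intrinsics"]),np.array([p["k1"],0,0,0,0.]))[0][:,0]
def tri(obs):
    A=np.zeros((3,3));b=np.zeros(3)
    for p,xy in obs:
        o,d=ray(p,xy);d=d/np.linalg.norm(d);Q=np.eye(3)-np.outer(d,d);A+=Q;b+=Q@o
    return np.linalg.solve(A,b)
E
python3 - <<'E'
from cell import manip
from h import *
np.set_printoptions(precision=1,suppress=True)
t=manip.camera("top");s=manip.camera("scene")
crop=np.hstack([cv2.resize(t["img"][145:265,330:450],(400,400),interpolation=2),cv2.resize(s["img"][190:290,220:320],(400,400),interpolation=2)])
cv2.imwrite("pics/crop.png",crop[:,:,::-1])
cv2.imwrite("pics/pk.png",np.hstack([cv2.resize(t["img"][140:260,95:275],(400,267)),cv2.resize(s["img"][90:230,360:520],(305,267))])[:,:,::-1])
g=at_z(t,(385.2,169.7),30);n=at_z(t,(348.9,184.3),4);k=at_z(t,(197,201.7),22)
print("top",g,n,np.linalg.norm((g-n)[:2]),k)
print("scene",at_z(s,(266.8,258.5),30),at_z(s,(301.1,241.9),4),at_z(s,(441.2,190.7),22))
# masks
for nme,p,z in(("top",t,8),("scene",s,8)):
  for c in ("slides_grip","pocket"):
    for d in manip.masks_of(c,p):
        m=d["pixels"];print(nme,c,round(d["score"],2),np.array(d["xy"]),m.sum(),cv2.minAreaRect(np.argwhere(m)[:,::-1].astype(np.float32)))
E
```

```text
top [ 618.4 -233.4   30. ] [ 584.3 -139.1    4. ] 100.29661863512163 [539.4 264.1  22. ]
scene [ 615.  -238.9   30. ] [ 568.1 -142.4    4. ] [542.3 257.3  22. ]
top slides_grip 0.9 [438.4 173.6] 1277 ((439.4769287109375, 173.70147705078125), (26.784862518310547, 52.53788375854492), 64.53665161132812)
top slides_grip 0.74 [442.2 328.9] 1349 ((443.94921875, 327.7893371582031), (27.501361846923828, 53.79152297973633), 85.91438293457031)
top slides_grip 0.65 [369.8 176.7] 1302 ((371.50006103515625, 177.0000457763672), (26.385601043701172, 51.87677764892578), 63.43495178222656)
top slides_grip 0.63 [218.1  98.9] 1233 ((219.1902313232422, 96.47096252441406), (25.170873641967773, 52.675270080566406), 5.355824947357178)
top pocket 0.73 [184.3 197.6] 9504 ((183.6949462890625, 196.47425842285156), (163.75599670410156, 64.86610412597656), 4.820766448974609)
scene slides_grip 0.9 [199.5 281.6] 1774 ((201.86373901367188, 281.0958557128906), (31.500690460205078, 66.30289459228516), 54.865806579589844)
scene slides_grip 0.73 [173.2 177.1] 932 ((174.8654022216797, 175.32691955566406), (24.122283935546875, 50.597965240478516), 78.69007110595703)
scene slides_grip 0.69 [494.8 279.5] 1627 ((494.3053894042969, 275.9362487792969), (62.99893569946289, 31.212738037109375), 55.00798034667969)
scene pocket 0.57 [468.5 180.9] 9453 ((461.1943664550781, 179.0050048828125), (96.21096801757812, 169.960205078125), 53.599090576171875)
```

View pics/crop.png

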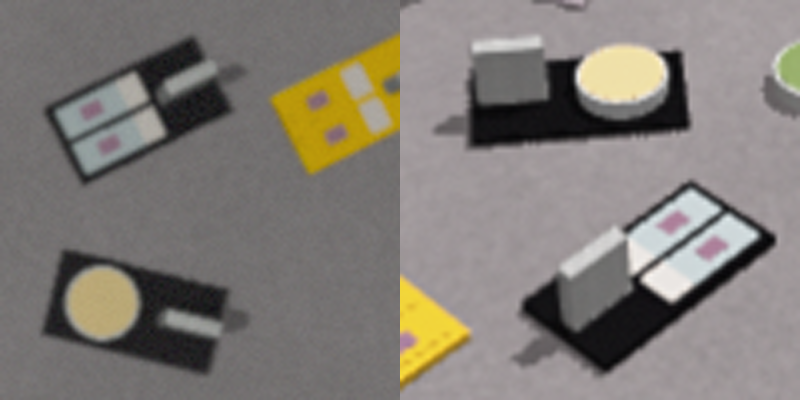

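View pics/pk.png

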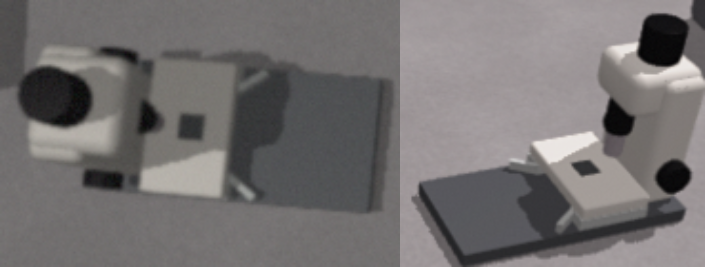

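The crop confirms it: the slide carrier is the black one with two glass slides, in the upper left of the top view and lower right of the scene view. The other black plate carries the dish. Next I'll fit its pose and the microscope's from corners in both views.

```bash
cat > fit.py <<'E'
from h import *
def fit(obs,x0,z0):
    # obs: (cam,pt_local,pixel)
    def f(v):
        M=R.from_euler('z',v[2]).as_matrix(); r=[]
        for p,L,xy in obs:
            X=M@np.array(L,float)+[v[0],v[1],z0]; r.append(proj(p,X)[0]-xy)
        return np.ravel(r)
    s=least_squares(f,x0,x_scale=[1,1,.01],loss='soft_l1'); return s.x,f(s.x).reshape(-1,2)
E
python3 - <<'E'
from cell import manip
from fit import *
np.set_printoptions(precision=2,suppress=True)
t=manip.camera("top");s=manip.camera("scene")
# carrier local: origin=fin centre xy, z=bench
F=108;B=-27
top=[((-35,F,8),(354.6,199.9)),((35,F,8),(343.5,177.1)),((35,B,8),(387.9,156.1)),((-35,B,8),(399.3,178)),((0,0,30),(385.2,169.7)),((0,F,4),(348.9,184.3*0+188))]
top=top[:5]
sc=[((-35,F,8),(292.5,235.5)),((35,F,8),(313.75,250)),((35,B,8),(271.25,283)),((-35,B,8),(250.75,265.75)),((0,0,30),(266.8,258.5))]
ot=[(t,)+a for a in top];os=[(s,)+a for a in sc]
for o in(ot,os,ot+os):
    x,r=fit(o,[618,-233,.35],0);print("carrier",x,np.degrees(x[2]));print(r.T)
top=[((80,-165,0),(267.4,175.1)),((-80,-165,0),(261.5,235)),((0,0,0),(197,201.7))]
sc=[((-80,-165,0),(370.5,186)),((80,-165,0),(395.2,225.4)),((0,0,0),(441.2,190.7))]
ot=[(t,)+a for a in top];os=[(s,)+a for a in sc]
for o in(ot,os,ot+os):
    x,r=fit(o,[540,264,0],22);print("pocket",x,np.degrees(x[2]));print(r.T)
E
```

```text
carrier [ 618.51 -235.53    0.44] 25.41178171424565
[[-0.07 -0.64 -0.22  0.19  0.8 ]
 [ 0.42 -0.18 -0.73  0.45 -0.05]]
carrier [ 621.71 -237.46    0.44] 25.411082547402234
[[ 0.13  0.24 -0.44 -1.24  1.54]
 [-0.08 -0.4  -0.82  0.14  1.88]]
carrier [ 619.53 -236.33    0.44] 25.469133760732763
[[ 0.25 -0.34  0.04  0.48  1.09  0.23  0.33 -0.22 -1.02  1.74]
 [ 0.07 -0.51 -1.11  0.06 -0.43 -0.8  -1.18 -1.68 -0.65  1.07]]
pocket [540.08 251.75  -0.07] -3.9023731543500095
[[-1.68 -0.11  4.61]
 [-0.13  0.48 -0.31]]
pocket [546.84 252.64  -0.07] -4.199051898477285
[[ 0.03  0.45 -0.55]
 [-0.04 -0.76  1.4 ]]
pocket [541.67 253.65  -0.07] -3.8530419298140144
[[-2.42 -0.8   3.91 -0.52  0.15 -1.3 ]
 [-0.78 -0.17 -0.91 -0.98 -1.98  0.18]]
```

```bash
cat > go.py <<'E'
# python3 go.py x y z yawdeg : shift/turn in tool axes from measured pose
import sys
from cell import manip
from h import *
np.set_printoptions(precision=1,suppress=True)
s=manip.read_state(); M=R.from_euler('xyz',s["eef_rot"])
if len(sys.argv)>4:
    x,y,z,w=map(float,sys.argv[1:5])
    T=R.from_euler('xyz',[-90,0,w],degrees=True)
    print("shift",M.inv().apply(np.array([x,y,z])-s["eef_pos"]),"rotvec",np.degrees((M.inv()*T).as_rotvec()))
print("clk",s["clock"],s["eef_pos"],np.degrees(s["eef_rot"]),"F",s["wrist_force"],"gap",s["finger_gap"],"q",np.round(s["joints"],2))
E
python3 go.py 619 -236 220 -64.6
```

```text
shift [-546.7    7.5 -175.9] rotvec [  -0.  -101.9   -0. ]
clk 1.15 [ 128.5 -534.8  227.4] [ -90.     0.  -166.5] F [0.3 0.6 0.1] gap 94.08872996474408 q [-1.4  0.3  1.5  0.   1.3 -0.1]
```

```bash
python3 -m jog '[-547,7,-176,0,-102,0,-547,7,-176,0,-102,0,-547,7,-176,0,-102,0,-547,7,-176,0,-102,0,-547,7,-176,0,-102,0,-547,7,-176,0,-102,0,-547,7,-176,0,-102,0,-547,7,-176,0,-102,0,-547,7,-176,0,-102,0,-547,7,-176,0,-102,0]' 94; python3 go.py 619 -236 220 -64.6
```

```text
clock: 1.98
eef_pos: [485.9, -316.6, 222.5]
eef_rot: [-1.571, -0.0, -1.65]
wrist_force: [-0.0, -1.5, 0.0]
finger_gap: 94.4
shift [-90.8   2.5 126.4] rotvec [ -0.  -29.9   0. ]
clk 1.9833 [ 485.9 -316.6  222.5] [-90.   -0.  -94.5] F [-0.  -1.5  0. ] gap 94.43361472551005 q [-0.6  0.4  1.4 -0.   1.3 -0.6]
```

```bash
python3 -m jog '[-88,2,124,0,-29,0,-88,2,124,0,-29,0,-88,2,124,0,-29,0,-88,2,124,0,-29,0,-88,2,124,0,-29,0,-88,2,124,0,-29,0]' 60; python3 go.py 619 -236 120 -64.6;  python3 - <<'E'
from cell import manip
from h import *
p=manip.camera("wrist");cv2.imwrite("pics/w1.png",p["img"][:,:,::-1])
print(p["origin"],p["orientation"])
for n in("slides_grip","slides_nose"): print(n,manip.tip_of(n,p))
E
```

```text
clock: 2.48
eef_pos: [615.9, -240.0, 219.5]
eef_rot: [-1.572, 0.001, -1.148]
wrist_force: [-0.3, -0.4, -0.8]
finger_gap: 60.7
shift [-2.3 99.5  4.5] rotvec [ 0.  -1.2 -0. ]
clk 2.4833 [ 615.9 -240.   219.5] [-90.    0.  -65.8] F [-0.3 -0.4 -0.8] gap 60.675195597984576 q [-0.4  0.6  1.2 -0.   1.4 -0.8]
[ 588.06545567 -178.1483696   375.91098425] [ 2.90790018e+00 -2.37248977e-04  4.23830327e-01]
slides_grip [{'xy': [261.7, 334.2], 'score': 0.85}, {'xy': [323.0, 182.4], 'score': 0.67}]
slides_nose [{'xy': [323.4, 67.6], 'score': 0.96}, {'xy': [260.7, 230.9], 'score': 0.94}]
```

View pics/w1.png

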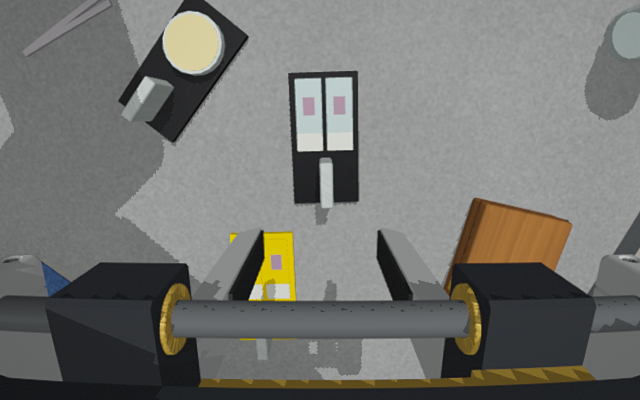

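The wrist view shows the slide carrier straight ahead, with the fin at (325,182) and the front edge at row 71. The dish carrier is off to the left at (185,70), and the yellow one is near the fingers.

```bash
python3 - <<'E'
from cell import manip
from fit import *
np.set_printoptions(precision=2,suppress=True)
p=manip.camera("wrist")
F=108;B=-27
o=[((-35,F,8),(289,73)),((35,F,8),(357,71)),((35,B,8),(358,203)),((-35,B,8),(295,203.5)),((0,0,30),(323,182.4))]
x,r=fit([(p,)+a for a in o],[618,-233,.4],0);print(x,np.degrees(x[2]));print(r.T)
print(at_z(p,(323,182.4),30),at_z(p,(323.4,67.6),4))
cv2.imwrite("pics/wc.png",cv2.resize(p["img"][60:220,270:380],(550,800)[:2] if 0 else (412,600))[:,:,::-1])
E
python3 go.py
```

```text
[ 618.17 -236.34    0.44] 25.365088112105674
[[-1.19  0.91 -0.01 -1.89  2.36]
 [-0.16  0.19 -0.46  0.51 -0.03]]
[ 616.02 -237.33   30.  ] [ 570.53 -134.25    4.  ]
clk 2.6833 [ 614.5 -241.8  220.7] [-90.  -0. -66.] F [-0.1 -0.3 -0.5] gap 60.1721181386291 q [-0.4  0.6  1.2 -0.   1.4 -0.8]
```

View pics/wc.png

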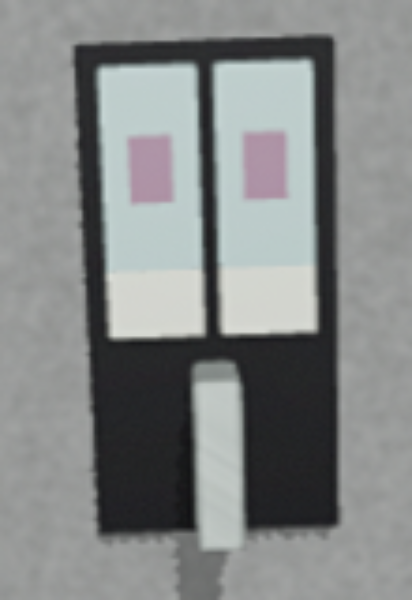

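```bash
python3 - <<'E'
from cell import manip
from fit import *
np.set_printoptions(precision=2,suppress=True)
p=manip.camera("wrist")
F=108;B=-27
o=[((-35,F,8),(290.6,72.3)),((35,F,8),(358.7,70.1)),((35,B,8),(360.3,199.7)),((-35,B,8),(296.2,201.9)),((0,0,52),(328.3,183.7))]
for k in(4,5):
  x,r=fit([(p,)+a for a in o[:k]],[618,-233,.4],0);print(x,np.degrees(x[2]));print(r.T)
E
python3 go.py 617.5 -236 120 -64.5;
```

```text
[ 620.04 -233.94    0.45] 25.894636319453028
[[-1.08  0.93  0.43 -0.36]
 [-0.7  -0.81  1.11  0.96]]
[ 619.76 -233.58    0.45] 25.89007732313344
[[-1.19  0.85  0.34 -0.47  0.2 ]
 [-1.16 -1.26  0.72  0.57  0.85]]
shift [ -4.2 100.8   5. ] rotvec [-0.  -1.5  0. ]
clk 2.7333 [ 614.6 -241.8  220.8] [-90.  -0. -66.] F [0.8 0.4 0.6] gap 59.94515834102106 q [-0.4  0.6  1.2 -0.   1.4 -0.8]
```

```bash
python3 go.py 619.5 -235 36 -64.4
```

```text
shift [ -4.3 184.8   7.2] rotvec [-0.  -1.6  0. ]
clk 2.7333 [ 614.6 -241.8  220.8] [-90.  -0. -66.] F [0.8 0.4 0.6] gap 59.94515834102106 q [-0.4  0.6  1.2 -0.   1.4 -0.8]
```

```bash
python3 -m jog '[-4.3,35,7.2,0,-1.6,0,-4.3,70,7.2,0,-1.6,0,-4.3,105,7.2,0,-1.6,0,-4.3,130,7.2,0,-1.6,0,-4.3,150,7.2,0,-1.6,0,-4.3,165,7.2,0,-1.6,0,-4.3,178,7.2,0,-1.6,0,-4.3,185,7.2,0,-1.6,0,-4.3,185,7.2,0,-1.6,0]' 60; python3 go.py 619.5 -235 36 -64.4;  python3 - <<'E'
from cell import manip
from h import *
p=manip.camera("wrist");cv2.imwrite("pics/w2.png",p["img"][:,:,::-1])
E
```

```text
clock: 3.48
eef_pos: [619.4, -234.2, 34.2]
eef_rot: [-1.572, 0.001, -1.123]
wrist_force: [-0.1, -0.3, 0.1]
finger_gap: 59.9
shift [ 0.8 -1.8 -0.3] rotvec [ 0.1  0.1 -0.1]
clk 3.4833 [ 619.4 -234.2   34.2] [-90.1   0.1 -64.3] F [-0.1 -0.3  0.1] gap 59.85807418144966 q [-0.4  0.8  1.3 -0.   1.1 -0.9]
```

View pics/w2.png

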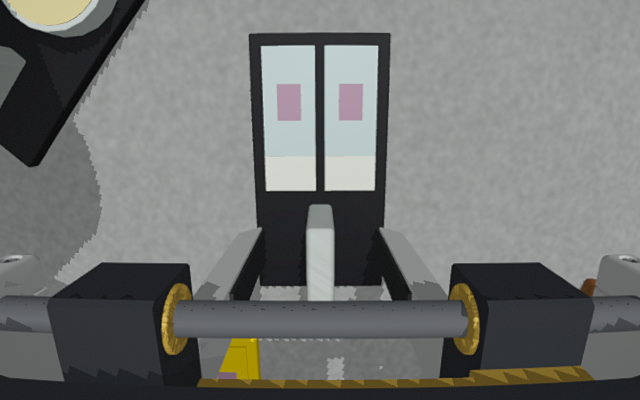

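The fin is centred between the fingers at column 320 and the carrier looks square. Closing.

```bash
python3 -m jog '[0,0,0,0,0,0,0,0,0,0,0,0,0,0,0,0,0,0,0,0,0,0,0,0,0,0,0,0,0,0,0,0,0,0,0,0]' 4 40; python3 - <<'E'
from cell import manip
from fit import *
np.set_printoptions(precision=2,suppress=True)
s=manip.read_state();print(s["eef_pos"],np.degrees(s["eef_rot"]),s["finger_gap"],s["wrist_force"])
p=manip.camera("wrist");cv2.imwrite("pics/w3.png",p["img"][:,:,::-1])
cv2.imwrite("pics/w3c.png",cv2.resize(p["img"][20:320,220:420],(533,800),interpolation=2)[0:600,:,::-1] if 0 else cv2.resize(p["img"][20:300,220:420],(428,600),interpolation=2)[:,:,::-1])
E
```

```text
clock: 4.03
eef_pos: [620.2, -234.0, 35.6]
eef_rot: [-1.571, -0.0, -1.122]
wrist_force: [0.0, 0.3, 0.1]
finger_gap: 23.4
[ 620.21 -234.04   35.58] [-89.99  -0.01 -64.27] 23.447116485327133 [0.05 0.27 0.12]
```

View pics/w3c.png

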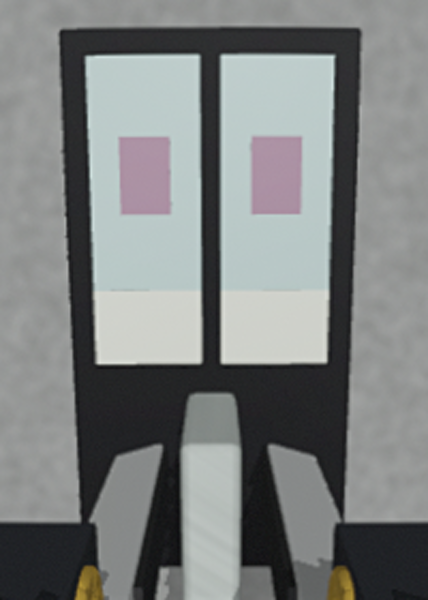

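Still closing.

```bash
python3 -m jog '[0,0,0,0,0,0,0,0,0,0,0,0,0,0,0,0,0,0,0,0,0,0,0,0,0,0,0,0,0,0]' 4 40; python3 - <<'E'
from cell import manip
from fit import *
np.set_printoptions(precision=2,suppress=True)
s=manip.read_state();print(s["eef_pos"],np.degrees(s["eef_rot"]),s["finger_gap"],s["wrist_force"])
p=manip.camera("wrist")
cv2.imwrite("pics/w4c.png",cv2.resize(p["img"][20:300,220:420],(428,600),interpolation=2)[:,:,::-1])
E
```

```text
clock: 4.5
eef_pos: [620.2, -234.0, 35.4]
eef_rot: [-1.571, -0.0, -1.122]
wrist_force: [-1.3, 0.1, 0.7]
finger_gap: 11.7
[ 620.15 -234.03   35.42] [-90.    -0.   -64.27] 11.708089306135117 [-1.34  0.11  0.7 ]
```

View pics/w4c.png

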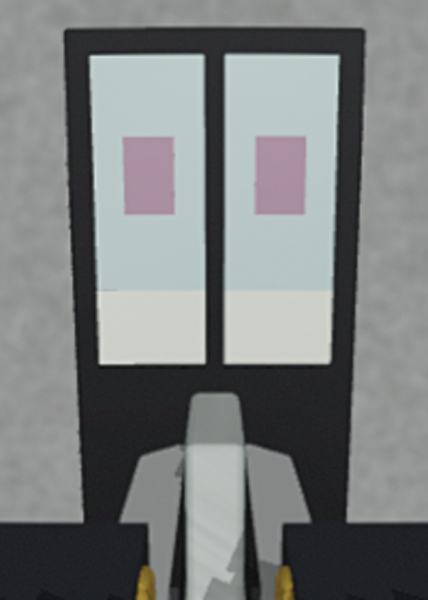

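The grip is firm: gap 11.7 mm, carrier square. I'll lift and carry it, and re-measure the microscope while I'm up there.

```bash
python3 - <<'E'
from cell import manip
from fit import *
np.set_printoptions(precision=2,suppress=True)
p=manip.camera("wrist");s=manip.read_state()
for px in((250.4,34),(389.6,34)):
    X=at_z(p,px,8); M=R.from_euler('xyz',s["eef_rot"]); print("nose corner tool",M.inv().apply(X-s["eef_pos"]))
for px in((307.4,227.2),(333,227.2)):
    X=at_z(p,px,52); print("fin front top tool",M.inv().apply(X-s["eef_pos"]))
t=manip.camera("top");s=manip.camera("scene")
cv2.imwrite("pics/mt.png",cv2.resize(t["img"][150:250,150:280],(780,600),interpolation=2)[:,:,::-1])
cv2.imwrite("pics/ms.png",cv2.resize(s["img"][140:230,360:480],(800,600),interpolation=2)[:,:,::-1])
E
python3 go.py 545 90 190 -94
```

```text
nose corner tool [-107.56   27.4   -34.09]
nose corner tool [-107.66   27.4    33.99]
fin front top tool [-23.01 -16.6   -5.21]
fin front top tool [-23.02 -16.6    5.42]
shift [-324.5 -154.6   73. ] rotvec [ 0.  29.7  0. ]
clk 4.7 [ 620.2 -234.    35.4] [-90.   -0.  -64.3] F [-0.6 -1.1  2. ] gap 11.895037835649935 q [-0.4  0.8  1.3 -0.   1.1 -0.9]
```

View pics/mt.png

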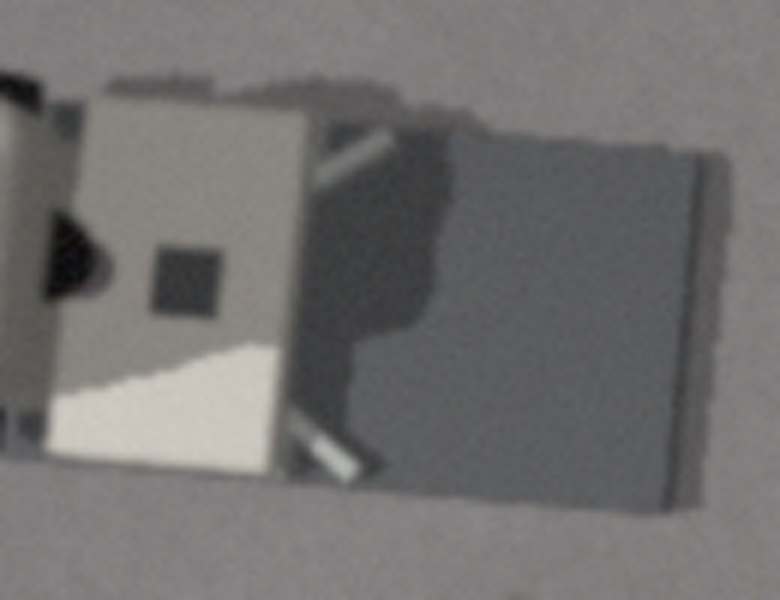

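View pics/ms.png

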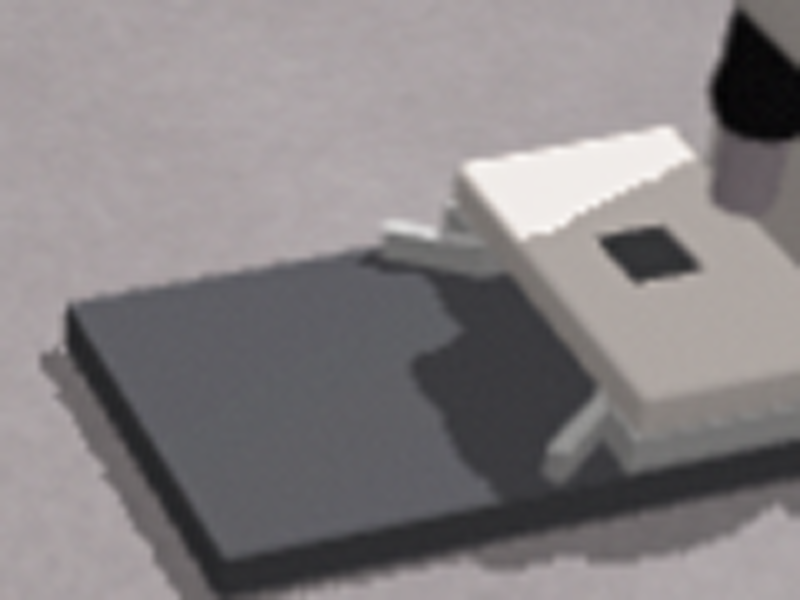

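```bash
python3 - <<'E'
from cell import manip
from fit import *
np.set_printoptions(precision=2,suppress=True)
t=manip.camera("top");s=manip.camera("scene")
w=78
top=[((80,-165,0),(266.7,175)),((-80,-165,0),(260.8,235)),((w,0,36),(201.3,168.7)),((-w,0,36),(195,229))]
sc=[((-80,-165,0),(370.5,185.75)),((80,-165,0),(393.75,224)),((-w,0,36),(429.3,165.2)),((w,0,36),(456,200.3))]
ot=[(t,)+a for a in top];os=[(s,)+a for a in sc]
for o in(ot,os,ot+os):
    x,r=fit(o,[540,264,0],22);print("pocket",x,np.degrees(x[2]));print(r.T)
E
```

```text
pocket [543.39 250.99  -0.09] -4.958967599491431
[[-0.23  0.23  0.02 -0.02]
 [-0.11  0.33 -0.12 -0.09]]
pocket [549.34 250.08  -0.11] -6.0368856336011705
[[-0.24 -0.4  -0.12  0.99]
 [-0.37  0.34 -0.25  0.04]]
pocket [545.41 251.03  -0.09] -5.373853606687803
[[-0.07 -0.05  0.23 -0.25 -0.65 -0.17 -0.89  0.73]
 [-0.4   0.   -0.87 -0.9  -0.81 -0.33 -1.06 -1.06]]
```

```bash
python3 -m jog '[0,-20,0,0,0,0,0,-50,0,0,0,0,0,-90,0,0,0,0,-20,-125,5,0,5,0,-50,-150,11,0,10,0,-85,-155,19,0,15,0,-120,-155,27,0,20,0,-155,-155,35,0,24,0,-190,-155,43,0,28,0,-225,-155,50,0,29.7,0]'; python3 go.py 545 90 190 -94
```

```text
clock: 5.63
eef_pos: [566.8, -8.0, 190.2]
eef_rot: [-1.571, 0.0, -1.644]
wrist_force: [0.7, 1.2, -1.0]
finger_gap: 11.4
shift [-96.2   0.2 -28.9] rotvec [ 0.  -0.2 -0. ]
clk 5.6333 [566.8  -8.  190.2] [-90.    0.  -94.2] F [ 0.7  1.2 -1. ] gap 11.428047194950544 q [-0.1  0.4  1.5  0.   1.2 -0. ]
```

```bash
python3 go.py 531 92 190 -95
```

```text
shift [-97.1   0.2 -43. ] rotvec [ 0.   0.8 -0. ]
clk 5.6333 [566.8  -8.  190.2] [-90.    0.  -94.2] F [ 0.7  1.2 -1. ] gap 11.428047194950544 q [-0.1  0.4  1.5  0.   1.2 -0. ]
```

```bash
python3 -m jog '[-35,0,-15,0,0.8,0,-65,0,-30,0,0.8,0,-87,0,-40,0,0.8,0,-97,0,-43,0,0.8,0,-97,0,-43,0,0.8,0,-97,0,-43,0,0.8,0]'; python3 go.py 531 92 190 -95; python3 - <<'E'
from cell import manip
from h import *
p=manip.camera("wrist");cv2.imwrite("pics/w5.png",p["img"][:,:,::-1])
E
```

```text
clock: 6.13
eef_pos: [531.6, 89.9, 190.3]
eef_rot: [-1.571, -0.0, -1.653]
wrist_force: [-0.4, 0.8, -1.8]
finger_gap: 11.7
shift [-2.1  0.3 -0.7] rotvec [-0.   0.3  0. ]
clk 6.1333 [531.6  89.9 190.3] [-90.   -0.  -94.7] F [-0.4  0.8 -1.8] gap 11.722671619806775 q [ 0.1  0.3  1.6 -0.   1.2  0.2]
```

View pics/w5.png

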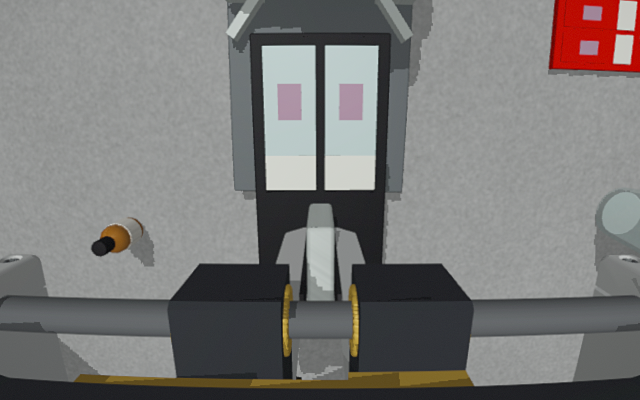

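The carrier hangs square over the deck. The near deck corners are at about (234,190) and (403,192), and the guide tips at (232,38) and (407,40). I'll zoom in for precision.

```bash
python3 - <<'E'
from cell import manip
from h import *
p=manip.camera("wrist")
cv2.imwrite("pics/w5c.png",cv2.resize(p["img"][0:210,215:425],(600,600),interpolation=2)[:,:,::-1])
E
```

```text
(no output)
```

View pics/w5c.png

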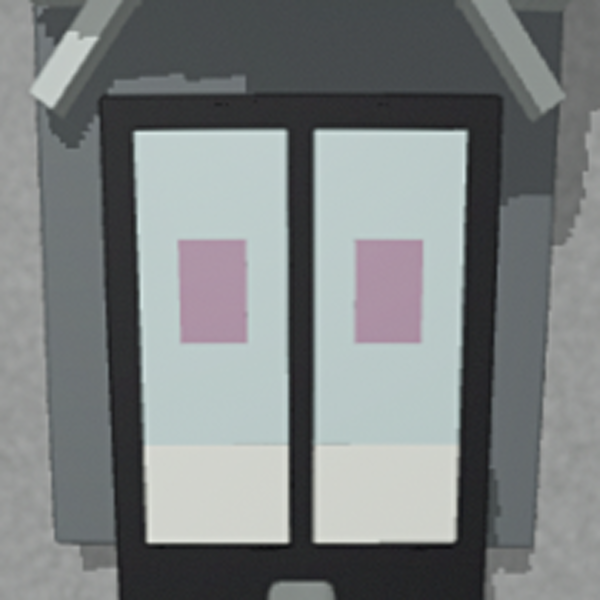

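```bash
python3 - <<'E'
from cell import manip
from fit import *
np.set_printoptions(precision=2,suppress=True)
p=manip.camera("wrist")
f=lambda a:(215+a[0]/2.857,a[1]/2.857)
NL,NR,FL,FR=[at_z(p,f(a),22)[:2] for a in((56,543),(532,547),(36,60),(562,40))]
GL,GR=[at_z(p,f(a),36)[:2] for a in((52,116),(543,117))]
GOL,GOR=[at_z(p,f(a),36)[:2] for a in((32,93),(565,97))]
print(NL,NR,np.linalg.norm(NL-NR),"yaw from front",np.degrees(np.arctan2(*(NR-NL)[::-1])))
for a,b in((NL,FL),(NR,FR)):
    d=b-a;print("edge yaw",-np.degrees(np.arctan2(d[0],d[1])))
print("guide mids",(GL+GR)/2,(GOL+GOR)/2,"yaw",np.degrees(np.arctan2(*(GR-GL)[::-1])),np.linalg.norm(GR-GL))
o=[((-80,-165,0),f((56,543))),((80,-165,0),f((532,547)))]
x,r=fit([(p,)+a for a in o],[543,251,-.08],22);print(x,np.degrees(x[2]),r)
E
python3 go.py
```

```text
[451.15  96.  ] [607.74  81.59] 157.25048114198876 yaw from front -5.256174687469968
edge yaw -5.171498721993287
edge yaw -5.497161762403067
guide mids [541.48 218.49] [542.29 224.47] yaw -4.870170492914368 142.68496496077032
[544.55 253.06  -0.09] -5.252039942941917 [[-1.44  0.04]
 [ 1.44  0.05]]
clk 6.2833 [531.7  89.  190.2] [-90.   -0.  -94.8] F [-0.1 -0.1 -1.7] gap 11.688975324407881 q [ 0.1  0.3  1.6 -0.   1.2  0.2]
```

```bash
python3 go.py 530.3 97 59.5 -95.2
```

```text
shift [ -7.9 130.7  -2.1] rotvec [0.  0.4 0. ]
clk 6.2833 [531.7  89.  190.2] [-90.   -0.  -94.8] F [-0.1 -0.1 -1.7] gap 11.688975324407881 q [ 0.1  0.3  1.6 -0.   1.2  0.2]
```

```bash
python3 -m jog '[-8,25,-2,0,0.4,0,-8,55,-2,0,0.4,0,-8,80,-2,0,0.4,0,-8,100,-2,0,0.4,0,-8,115,-2,0,0.4,0,-8,124,-2,0,0.4,0,-8,129,-2,0,0.4,0,-8,131,-2,0,0.4,0,-8,131,-2,0,0.4,0]'; python3 go.py 539 193 59 -95.2; python3 - <<'E'
from cell import manip
from h import *
p=manip.camera("wrist");q=manip.camera("scene")
cv2.imwrite("pics/w6.png",np.hstack([p["img"][0:300,200:440],cv2.resize(q["img"][110:240,360:530],(392,300))])[:,:,::-1])
E
```

```text
clock: 7.03
eef_pos: [530.3, 98.0, 59.7]
eef_rot: [-1.57, 0.0, -1.662]
wrist_force: [-0.6, -0.2, -2.3]
finger_gap: 11.8
shift [-95.4   0.7   0. ] rotvec [-0.  0. -0.]
clk 7.0333 [530.3  98.   59.7] [-90.    0.  -95.2] F [-0.6 -0.2 -2.3] gap 11.762616133900284 q [0.1 0.5 1.7 0.  1.  0.2]
```

View pics/w6.png

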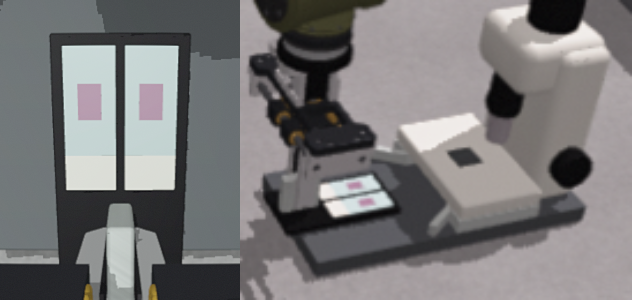

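The carrier is low over the deck, square, with its nose between deck edge and guides. Sliding in most of the way.

```bash
python3 -m jog '[-10,0.7,0,0,0,0,-22,1,0,0,0,0,-34,1,0,0,0,0,-46,1,0,0,0,0,-57,1,0,0,0,0,-67,1,0,0,0,0,-76,1,0,0,0,0,-82,1,0,0,0,0,-86,1,0,0,0,0,-86,1,0,0,0,0]'; python3 go.py 539.2 194.2 58 -95.2; python3 - <<'E'
from cell import manip
from h import *
p=manip.camera("wrist");q=manip.camera("scene")
cv2.imwrite("pics/w7.png",np.hstack([p["img"][0:300,200:440],cv2.resize(q["img"][110:240,360:530],(392,300))])[:,:,::-1])
E
```

```text
clock: 7.97
eef_pos: [537.7, 184.6, 58.3]
eef_rot: [-1.571, -0.0, -1.66]
wrist_force: [-0.1, -0.5, -1.7]
finger_gap: 11.4
shift [-9.7  0.3  0.6] rotvec [0.  0.1 0. ]
clk 7.9667 [537.7 184.6  58.3] [-90.   -0.  -95.1] F [-0.1 -0.5 -1.7] gap 11.397595333391651 q [0.3 0.5 1.6 0.  1.  0.4]
```

View pics/w7.png

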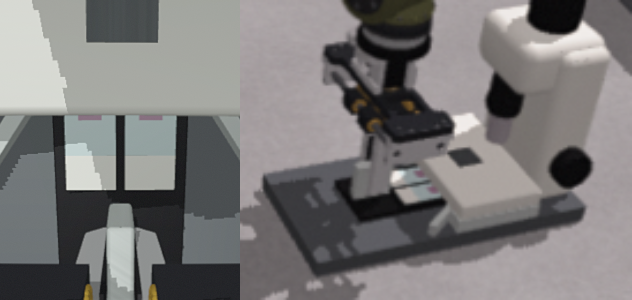

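The bridge edge lies level across the wrist picture at row 115, so the carrier is square in the pocket. Easing on to the stop.

```bash
python3 -m jog '[-3,0.3,0,0,0,0,-5,0.6,0,0,0,0,-6.5,0.6,0,0,0,0,-7.5,0.6,0,0,0,0,-7.5,0.6,0,0,0,0]'; python3 go.py 539.2 194.2 58 -95.2; python3 -m jog '[-1,0,0,0,0,0,-2,0,0,0,0,0,-2,0,0,0,0,0]'; python3 go.py 539.2 194.2 58 -95.2
```

```text
clock: 8.48
eef_pos: [538.5, 191.5, 57.8]
eef_rot: [-1.571, -0.0, -1.661]
wrist_force: [0.2, -0.0, -0.5]
finger_gap: 11.8
shift [-2.8 -0.2  0.5] rotvec [-0.  0.  0.]
clk 8.4833 [538.5 191.5  57.8] [-90.   -0.  -95.2] F [ 0.2 -0.  -0.5] gap 11.773131640718866 q [ 0.3  0.5  1.6 -0.   1.   0.4]
clock: 8.73
eef_pos: [538.6, 193.5, 57.8]
eef_rot: [-1.571, 0.0, -1.661]
wrist_force: [-0.5, -0.5, -2.0]
finger_gap: 11.7
shift [-0.7 -0.2  0.5] rotvec [-0.  0. -0.]
clk 8.7333 [538.6 193.5  57.8] [-90.    0.  -95.2] F [-0.5 -0.5 -2. ] gap 11.700380565111303 q [0.3 0.5 1.6 0.  1.  0.4]
```

```bash
python3 -m jog '[-0.7,0,0,0,0,0,-1.4,0,0,0,0,0,-1.4,0,0,0,0,0]'; python3 go.py;  python3 -m jog '[-0.7,0,0,0,0,0,-1.4,0,0,0,0,0,-1.4,0,0,0,0,0]'; python3 go.py
```

```text
clock: 8.98
eef_pos: [538.6, 194.4, 57.8]
eef_rot: [-1.571, -0.001, -1.661]
wrist_force: [-1.1, -4.0, -0.1]
finger_gap: 11.8
clk 8.9833 [538.6 194.4  57.8] [-90.   -0.  -95.2] F [-1.1 -4.  -0.1] gap 11.780665192836047 q [ 0.3  0.5  1.6 -0.   1.   0.4]
clock: 9.23
eef_pos: [538.7, 194.6, 57.9]
eef_rot: [-1.572, -0.003, -1.661]
wrist_force: [-5.2, -14.5, 5.2]
finger_gap: 11.7
clk 9.2333 [538.7 194.6  57.9] [-90.1  -0.2 -95.2] F [ -5.2 -14.5   5.2] gap 11.733040442786184 q [ 0.3  0.5  1.6 -0.   1.   0.4]
```

That is contact with the stop at 14.5 N. I'll ease the push, settle the carrier onto the deck, and check.

```bash
python3 -m jog '[0.7,0,0,0,0,0,0.9,0.4,0,0,0,0,0.9,0.7,0,0,0,0,0.9,0.7,0,0,0,0]'; python3 go.py
```

```text
clock: 9.57
eef_pos: [538.8, 194.5, 57.4]
eef_rot: [-1.571, -0.001, -1.661]
wrist_force: [-3.5, -8.7, 5.0]
finger_gap: 11.6
clk 9.5667 [538.8 194.5  57.4] [-90.   -0.1 -95.2] F [-3.5 -8.7  5. ] gap 11.63295307106016 q [ 0.3  0.5  1.6 -0.   1.   0.4]
```

```bash
python3 -m jog '[0,0,0,0,0,0,0,0,0,0,0,0,0,0,0,0,0,0,0,0,0,0,0,0,0,0,0,0,0,0,0,0,0,0,0,0]' 45; python3 go.py; python3 - <<'E'
from cell import manip
from h import *
p=manip.camera("wrist")
cv2.imwrite("pics/w8.png",cv2.resize(p["img"][0:300,200:440],(480,600))[:,:,::-1])
E
```

```text
clock: 10.07
eef_pos: [538.8, 195.4, 57.1]
eef_rot: [-1.571, 0.0, -1.661]
wrist_force: [-0.2, -0.2, -0.0]
finger_gap: 44.6
clk 10.0667 [538.8 195.4  57.1] [-90.    0.  -95.2] F [-0.2 -0.2 -0. ] gap 44.59185217208138 q [0.3 0.5 1.6 0.  1.  0.4]
```

View pics/w8.png

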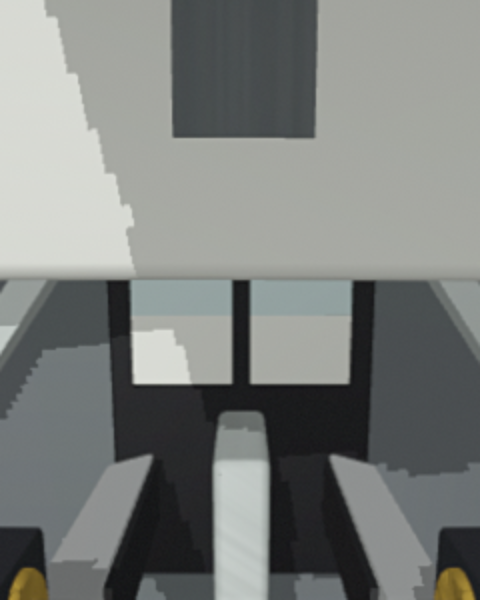

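Released: the fin is free between the fingers and the carrier is square under the bridge. Straight up and back, then check.

```bash
python3 -m jog '[0,-8,0,0,0,0,0,-25,0,0,0,0,0,-55,0,0,0,0,0,-90,0,0,0,0,0,-125,0,0,0,0,10,-150,0,0,0,0,30,-160,0,0,0,0,50,-160,0,0,0,0,60,-160,0,0,0,0,60,-160,0,0,0,0]'; python3 - <<'E'
from cell import manip
from h import *
p=manip.camera("wrist");q=manip.camera("scene")
cv2.imwrite("pics/w9.png",p["img"][:,:,::-1])
cv2.imwrite("pics/s9.png",cv2.resize(q["img"][110:240,360:530],(785,600),interpolation=2)[:,:,::-1])
E
python3 go.py
```

```text
clock: 10.95
eef_pos: [533.3, 134.1, 217.4]
eef_rot: [-1.571, -0.0, -1.663]
wrist_force: [0.1, 0.1, 0.1]
finger_gap: 45.5
clk 11.05 [533.3 135.7 216.9] [-90.    0.  -95.2] F [-0.2  0.1  0. ] gap 44.9853580577983 q [0.2 0.3 1.5 0.  1.3 0.3]
```

View pics/w9.png

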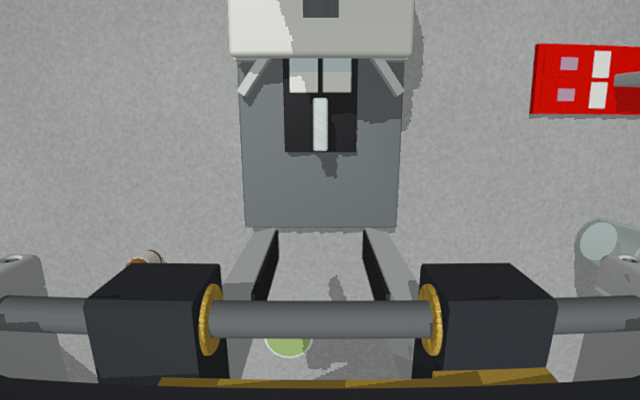

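View pics/s9.png

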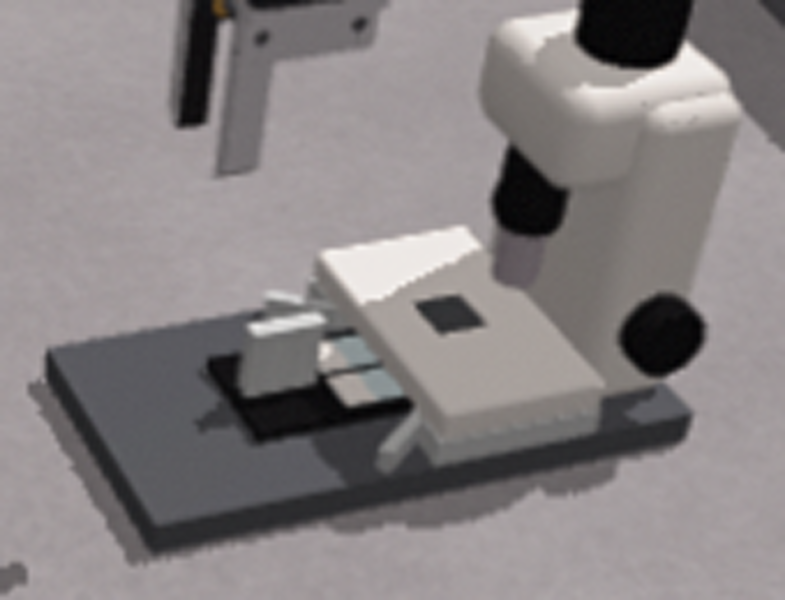

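```bash
python3 - <<'E'
from cell import manip
from fit import *
np.set_printoptions(precision=2,suppress=True)
p=manip.camera("wrist")
c=cv2.resize(p["img"][40:240,230:420],(570,600),interpolation=2)
cv2.imwrite("pics/w10.png",c[:,:,::-1])
# expected home overlay: carrier corners in pocket frame
u=np.array([np.cos(np.radians(-5.2)),np.sin(np.radians(-5.2))]);v=np.array([-u[1],u[0]])
a,b=at_z(p,(285.5,151.5),30)[:2],at_z(p,(356,152),30)[:2]
dl,dr=at_z(p,(246,226),22)[:2],at_z(p,(396,228),22)[:2]
print("carrier rear",a,b,"yaw",np.degrees(np.arctan2(*(b-a)[::-1])),"deck",dl,dr,np.degrees(np.arctan2(*(dr-dl)[::-1])))
print("rear-to-deck-front",((a+b)/2-(dl+dr)/2)@v,"lateral",((a+b)/2-(dl+dr)/2)@u)
E
```

```text
carrier rear [502.64 173.26] [570.78 166.65] yaw -5.538265612354505 deck [451.91  99.26] [608.09  83.02] -5.938470661169678
rear-to-deck-front 79.09655099773983 lateral -0.46097510628253674
```

View pics/w10.png

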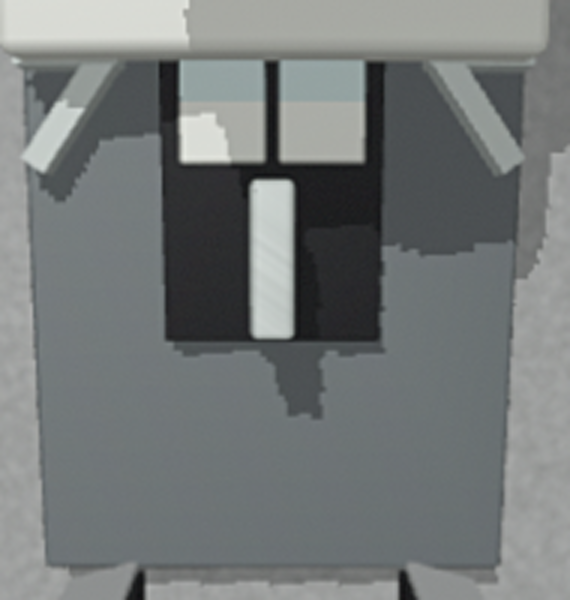

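The rear edge is 79 mm from the deck's front edge (80 expected when home), 0.5 mm off centre and square within about 0.4°. The robot is clear, so I'm handing it in.

```bash
python3 - <<'E'
from cell import manip
print(manip.sign_off(), manip.read_state()["clock"])
E
```

```text
the job is handed in; nothing more can be done
the job is handed in; nothing more can be done
```

The carrier with the two glass slides is in the microscope pocket, against the stop and released. I handed the job in at about 11 s of the 38 s allowed. I gripped it by its fin, carried it over and slid it in slide-end first. It met the stop at 14.5 N, and I eased that off before letting go.

- **Depth:** the last wrist picture puts the rear edge 79 mm from the deck's front edge, against 80 mm when fully home. That is within the roughly 2 mm calibration error, so I did not nudge it again after release.
- **Fit:** it sits about 0.5 mm off centre, square to the deck within 0.4°, and looks flat on the deck.
- **Disagreement:** the top and scene cameras put the pocket about 6 mm apart sideways. I went by the wrist camera, which agreed with the guides at the mouth.
- **Clearance:** the gripper was empty and well clear when I handed in. I never went near the dish carrier, but I took no final picture of it.

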